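Hang the parts bin on the slat rail

ROBOT

A 6-joint arm with a two-finger parallel gripper is mounted at the origin on a cart in front of the work surface, level with it; the furniture and walls round the work are solid. World frame = base frame: x ahead of the robot, y to its left, z up, the work surface at z = 0. Lengths are in mm, angles in degrees, forces in N, time in s.
With the tool pointing down it reaches from about 325 to 750 mm from the base axis. Payload 7.6 kg.
Tool frame: the origin (TCP) lies midway between the tips of the shut fingers; the grasp point (between the pads) lies 19 mm behind it (manip.grasp_offset is the distance from the TCP to the grasp point, in mm); z points along the fingers, y is the line along which they close (so a half turn about z gives the same grasp; the last joint's range is limited). The gripper opens to 85 mm and grips with 20 to 120 N. Pads are 22 mm wide; open, the fingers measure 114 mm over their backs; the gripper's body (76 mm by 85 mm) begins 54 mm behind the grasp point. The pads swing forward as they close: fully open they stand 13 mm farther back than shut.
Start: joints at [-75.82, 2.991, 80.254, -0, 96.75, -4.028], TCP at [164.075, -498.723, 231.323] pointing down, gripper open.
Joint ranges: [-166.34, 166.34], [-52.06, 124.39], [6.96, 135.62], [-60.46, 240.46], [14.63, 156.25], [-167.68, 167.68]. Speed limits (degrees/s): [147.25, 147.25, 172.46, 180, 180, 180].

INTERFACE

Orientations are given as [roll, pitch, yaw] about the fixed x, y, z axes, in that order (R = Rz(yaw) Ry(pitch) Rx(roll)).
In Python, from station import manip, viewer, order gives the robot as it stands.
- The arm moves only by the shell command python3 -m inch 'ROWS' [FORCE]. ROWS is JSON, a list that holds one entry, the list of rows, each a list of 5 numbers: the opening, from 0 (shut) to 1 (fully open), then the shift along the tool's x, y, z as a fraction of full scale, then the turn about the tool's z as a fraction of full scale. In form: [[[jaw, dx, dy, dz, turn], ...]]. A call has 1 to 12 rows; each row shifts and turns the commanded pose from where the row before left it, along the tool's axes as they then stand; what a row does not reach is not made up. Full scale, the value 1, is 150 mm for a shift and 0.12 rad for a turn. A row lasts 1/12 s, in which the tool goes at most 41.7 mm and 7.16 degrees, less where a joint would pass 70% of its speed; a pose out of reach is approached as far as the arm can. A call with a number of a shift or a turn outside -1 to 1 is refused whole. A call with a gripper value outside its range is refused whole. The fingers move at their own pace and stop on an object; FORCE is the grip in N (left out, the last holds). Time passes only in rows, so rows that do not move let the fingers close. It gives the time, the measured TCP pose, the force, the opening and the grip force at its end, in the units of the state.
- manip.get_state(): the state, without advancing time (a new reading comes with each control period).
- viewer.camera(name): name is "side" or "top" or "wrist"; returns a dict with "color" (400x640x3 uint8, red, green, blue), "K" (3x3 intrinsics, pixels), "rvec" (rotation vector, rad) and "tvec" (3), from world to camera coordinates, as OpenCV has them; the wrist camera has in their place "tool_from_camera" (4x4, takes a point from camera to tool coordinates, whose origin is the TCP and whose axes are the flange's). Camera axes: x right, y down, z forward; pixel columns grow to the right and rows downward; lengths in mm; the calibration is good to about 2 mm. A picture is of the moment at which its call begins: read the wrist's pose just before it. There is no depth.
- order.hand_in(): hands the job in; it is judged then, once.
The state is a dict: "time": time; "joint_positions": joint angles; "qd": joint speeds; "joint_efforts": joint torques, N m; "tool_pos": TCP position; "eef_rot": TCP orientation; "contact_force": force on the tool from outside, world axes, zero at the start; "ft_torque": the same for the moment, N m; "opening": opening from 0.0 (shut) to 1.0 (fully open); "grip_force": force on a finger pad.
Only numpy, scipy, OpenCV 4.12 (cv2) and the standard library are available. Lean on these libraries where they do the work, as an engineer would, in place of code of your own. Each camera call takes 0.05 s, during which the arm holds its last target. There are 200 camera calls.

TASK

Pick up the small grey parts bin from the table and hang it on the aluminium slat rail: tilt its front up, feed the lip on its back into the groove of the board near the middle, then rotate the bin down until it hangs level with its back flat against the board, and let go. Feel for the groove gently, never force the bin against the rail, and leave the other things on the table where they are.

Things in the scene. Friction and masses are not known exactly. Their poses are not given: they have to be found in the camera images.
- bin: Loose open grey plastic parts bin, 0.1 to 0.2 kg, standing on the table: 84 mm deep (x), 50 wide (y). Origin: centre of its underside; +x to its back, z up. Side walls 42 mm high, front wall (x = -42) 24 high, back wall 62 high with outer face at x = +42 mm. Behind the back wall's top stands a hooked lip (see bin_lip_tip). Grip it across the 50 mm width by its side walls.
- bin_lip_tip (a point): Middle of the top edge of the bin's upright lip, at (49.5, 0, 80) mm in the bin's frame, axes as the bin's. The lip is 40 mm wide (y), 3 thick (x = 48 to 51), z = 58 to 80; a tongue 3 mm thick (z = 58 to 61) joins its foot to the back wall, leaving a 6 mm gap between lip and back wall, open upwards.
- bin_back (a point): Point on the outer face of the bin's back wall, at (42, 0, 30) mm in the bin's frame; axes as the bin's.
- rail_stand: Fixed stand: upright aluminium board, 130 mm wide, on two dark posts. Origin on the table under the middle of the board's front face, which is the plane x = 0; +x into the board, away from the side where the bin hangs; y along it, z up. Base plate 150 wide, 10 high, x = -4 to 58 mm. The board is clamped at an unreported height: see rail_groove.
- rail_groove (a point): Nominal middle of the groove's lower edge, (0, 0, 135) mm in the stand's frame, axes as the stand's. The true lower edge is anywhere from 12 mm below to 12 mm above it: find it by feel or sight. The groove runs across the board; its mouth is 14 mm high; its floor goes back 18 mm level with the lower edge. Below the mouth the front face is smooth for 85 mm.
- rail_lip (a point): Nominal bottom edge of the board's upper front lip, (0, 0, 149) mm in the stand's frame, same unknown height error as rail_groove. The lip is 4 mm thick, 24 mm high; behind it the groove rises 20 mm above the mouth. The bin's lip is taller than the mouth and enters only with the bin's front tilted up 30 to 45 degrees; turned down, it stands behind this lip, its tongue on the floor.
- mirror_mount: Bystander: mirror mount on a short post, 58 x 46 x 98 mm, loose. Origin under its centre.
- vial: Bystander: brown vial, 25 mm across, 52 mm high, loose. Origin under its centre.
- optics_case: Bystander: small light grey case, 62 x 80 x 30 mm, loose, on the table before the rail. Origin under its centre.

How it is judged:
By the outcome, as a careful person would: the job done as asked, in the order asked, and still so for the second after the job is handed in, with the robot touching nothing.
It also fails if it takes over 72 s, if anything falls off the work surface, if the arm or the gripper's body presses on something with over 40 N, if the wrist force passes 120 N, or if a joint passes its speed limit or range.

## Working session

There is one attempt and no reset: what is moved stays moved. The work goes in short steps, Python scripts to look and compute and a shell command to move; the robot and the scene stay as the last step left them, time stands still between calls to the robot, and variables do not carry over. Pictures are saved under pics/ and viewed, at most 10 in all, crops included, and the job is handed in when it is done.

```bash
ls; mkdir -p pics; cat > h.py <<'E'
import numpy as np, cv2
from station import manip, viewer, order
from scipy.spatial.transform import Rotation as R
def ray(c,u,v):
    Rm=cv2.Rodrigues(np.array(c["rvec"],float))[0]; t=np.array(c["tvec"],float).ravel()
    d=Rm.T@np.linalg.inv(np.array(c["K"]))@np.array([u,v,1.]); return -Rm.T@t,d/np.linalg.norm(d)
def onz(c,u,v,z):
    o,d=ray(c,u,v); return o+d*(z-o[2])/d[2]
def proj(c,p):
    return cv2.projectPoints(np.array(p,float).reshape(-1,3),np.array(c["rvec"],float),np.array(c["tvec"],float),np.array(c["K"],float),None)[0].reshape(-1,2)
def tri(c1,p1,c2,p2):
    o1,d1=ray(c1,*p1);o2,d2=ray(c2,*p2)
    s=np.linalg.lstsq(np.c_[d1,-d2],o2-o1,rcond=None)[0]
    a=o1+s[0]*d1;b=o2+s[1]*d2; return (a+b)/2,np.linalg.norm(a-b)
def save(n,c): cv2.imwrite(f"pics/{n}.png",c["color"][:,:,::-1])
E
python3 - <<'E'
from h import *
import pickle
for n in("side","top"):
    c=viewer.camera(n);save(n+"0",c);pickle.dump(c,open(n+"0.pkl","wb"))
    print(n,ray(c,320,200))
print(manip.get_state())
E
```

```text
pics
side (array([  728.24653722, -1048.41878677,   508.49739301]), array([-0.18451019,  0.86315115, -0.47002775]))
top (array([ 499.01018559, -305.79443124,  954.92736106]), array([ 0.05520786,  0.01831784, -0.99830684]))
{'time': 0.1, 'joint_positions': array([-7.58192938e+01,  3.02318019e+00,  8.03060325e+01, -4.26816572e-04,
        9.67487990e+01, -4.02803111e+00]), 'qd': array([ 0.07802574, -0.16864664, -0.01079443,  0.08301691,  0.0083359 ,
       -0.04246366]), 'joint_efforts': array([ 2.07995770e-03, -3.82580996e+01, -3.60986030e+01, -6.19127695e-05,
        4.75435387e-03,  1.46775290e-05]), 'tool_pos': array([ 164.00699985, -498.45284022,  230.57087498]), 'eef_rot': array([-1.79922151e+02, -5.05701209e-03,  1.82086840e+01]), 'contact_force': array([ 0.29559566,  0.17786407, -0.58615158]), 'ft_torque': array([-0.01430509, -0.01675174, -0.0181987 ]), 'grip_force': 0.0, 'opening': 1.004714577375476}
```

View pics/top0.png

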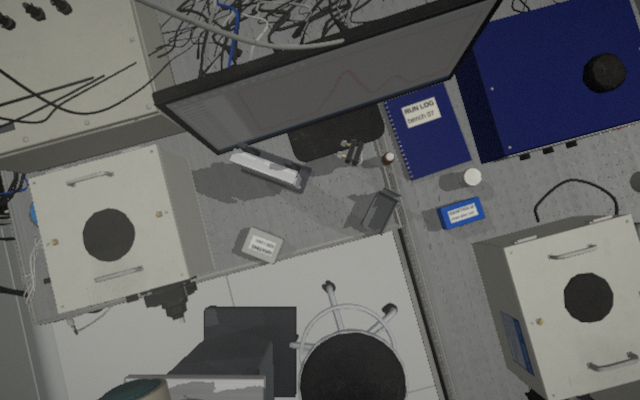

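View pics/side0.png

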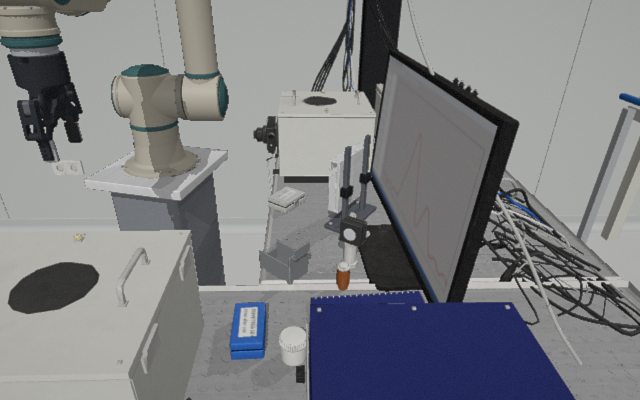

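The top view shows the rail stand around (270,165), the case at (259,245), the bin at (380,210), the mirror mount at (352,152) and the vial at (389,158). In the side view the bin is at (285,258) and the rail's posts are at (350,190). I'll zoom in on both.

```bash
python3 - <<'E'
from h import *
import pickle
t=pickle.load(open("top0.pkl","rb"));s=pickle.load(open("side0.pkl","rb"))
a=t["color"][130:280,220:420,::-1];b=s["color"][130:300,240:400,::-1]
cv2.imwrite("pics/topz.png",cv2.convertScaleAbs(cv2.resize(a,None,fx=4,fy=4,interpolation=2),alpha=1.6))
cv2.imwrite("pics/sidez.png",cv2.convertScaleAbs(cv2.resize(b,None,fx=3.5,fy=3.5,interpolation=2),alpha=1.3))
for p in((380,210),(270,165),(259,245),(352,152),(389,158)): print(p,onz(t,*p,0).round())
E
```

```text
(380, 210) [ 529. -425.    0.]
(270, 165) [ 633. -173.    0.]
(259, 245) [ 449. -149.    0.]
(352, 152) [ 663. -362.    0.]
(389, 158) [ 648. -447.    0.]
```

View pics/topz.png

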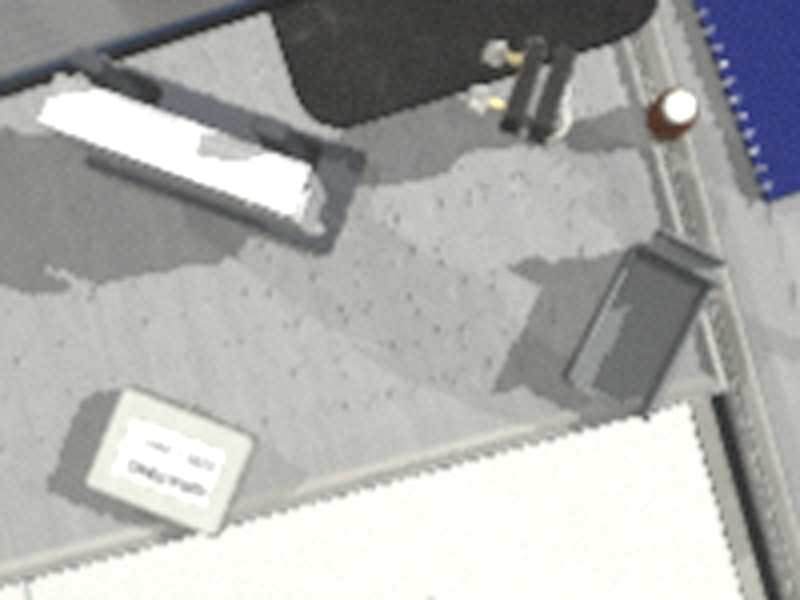

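View pics/sidez.png

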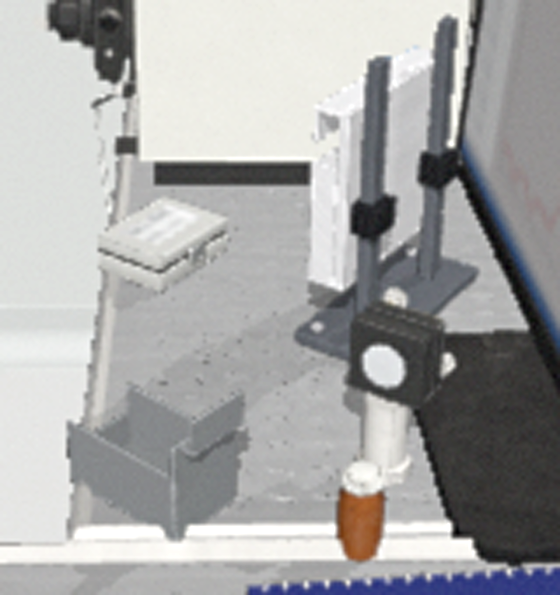

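The top zoom shows:
- Lip ends: about (657,232) and (723,262).
- Bin front corners: about (570,378) and (645,412).
- Stand base corners: (88,157), (325,250) and (365,155).

The side zoom shows the board's end face with the groove notch near (325,125).

```bash
python3 - <<'E'
from h import *
import pickle
t=pickle.load(open("top0.pkl","rb"));s=pickle.load(open("side0.pkl","rb"))
T=lambda u,v,z: onz(t,220+u/4-.4,130+v/4-.4,z)
def rep(n,a,b):
    d=b-a;print(n,a.round(1),b.round(1),"len",np.linalg.norm(d).round(1),"dir",np.degrees(np.arctan2(d[1],d[0])).round(1))
rep("lip",T(657,232,80),T(723,262,80))
rep("front",T(570,378,42),T(645,412,42))
rep("leftrim",T(570,378,42),T(633,254,42))
rep("rightrim",T(645,412,42),T(713,288,42))
rep("basefront",T(88,157,10),T(325,250,10))
rep("baseright",T(325,250,10),T(365,155,10))
for z in(161,173,185): rep("boardfront",T(40,118,z),T(300,218,z))
b=s["color"][140:225,315:375,::-1]
cv2.imwrite("pics/sidezz.png",cv2.resize(b,None,fx=7,fy=7,interpolation=2))
E
```

```text
lip [ 573.2 -423.9   80. ] [ 557.4 -458.2   80. ] len 37.8 dir -114.8
front [ 496.7 -380.9   42. ] [ 478.2 -421.6   42. ] len 44.7 dir -114.5
leftrim [ 496.7 -380.9   42. ] [ 564.4 -415.8   42. ] len 76.2 dir -27.2
rightrim [ 478.2 -421.6   42. ] [ 545.7 -459.2   42. ] len 77.4 dir -29.2
basefront [ 623.  -109.1   10. ] [ 569.3 -244.9   10. ] len 146.0 dir -111.5
baseright [ 569.3 -244.9   10. ] [ 623.6 -267.6   10. ] len 58.9 dir -22.7
boardfront [ 622.1 -117.1  161. ] [ 573.5 -242.6  161. ] len 134.6 dir -111.2
boardfront [ 620.3 -120.   173. ] [ 572.4 -243.6  173. ] len 132.6 dir -111.2
boardfront [ 618.4 -122.8  185. ] [ 571.2 -244.5  185. ] len 130.5 dir -111.2
```

View pics/sidezz.png

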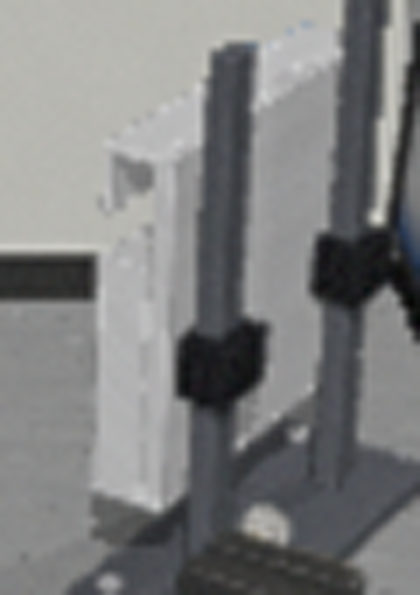

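```bash
cat >> h.py <<'E'
def go(p,yaw=None):
    s=manip.get_state(); Rt=R.from_euler("xyz",s["eef_rot"],degrees=True).as_matrix()
    d=Rt.T@(np.array(p,float)-s["tool_pos"])
    print("shift units",(d/150).round(4),"mm",d.round(1))
    if yaw is not None: print("turn units",round(-((yaw-s["eef_rot"][2]+90)%180-90)*np.pi/180/.12,3))
def st():
    s=manip.get_state(); print(round(s["time"],2),s["tool_pos"].round(1),s["eef_rot"].round(2),"F",s["contact_force"].round(2),"M",s["ft_torque"].round(3),"op",round(s["opening"],3),"grip",round(s["grip_force"],1)); return s
E
python3 - <<'E'
from h import *
import pickle
s=pickle.load(open("side0.pkl","rb"))
ps=np.array([598,-180]);a=np.radians(-21.6);X=np.array([np.cos(a),np.sin(a)]);Y=np.array([-X[1],X[0]])
for yy,xx in((-65,0),(-65,20)):
  q=ps+X*xx+Y*yy
  for z in(50,135,149,173): 
    u=proj(s,[*q,z])[0]; print(yy,xx,z,((u-[315,140]+.45)*7).round(0))
go([500,-408,150],-26.5)
E
```

```text
-65 0 50 [ 93. 480.]
-65 0 135 [100. 241.]
-65 0 149 [101. 200.]
-65 0 173 [103. 127.]
-65 20 50 [145. 498.]
-65 20 135 [155. 257.]
-65 20 149 [156. 215.]
-65 20 173 [159. 142.]
shift units [2.3162 0.1278 0.5372] mm [347.4  19.2  80.6]
turn units 6.503
```

```bash
python3 -m inch '[[[1,0.2316,0.0128,0,0],[1,0.2316,0.0128,0,0],[1,0.2316,0.0128,0,0],[1,0.2316,0.0128,0.06,0],[1,0.2316,0.0128,0.06,0],[1,0.2316,0.0128,0.06,0],[1,0.2316,0.0128,0.06,0],[1,0.2316,0.0128,0.06,0],[1,0.2316,0.0128,0.06,0],[1,0.2316,0.0128,0.06,0]]]'; python3 -m inch '[[[1,0,0,0,0.929],[1,0,0,0,0.929],[1,0,0,0,0.929],[1,0,0,0,0.929],[1,0,0,0,0.929],[1,0,0,0,0.929],[1,0,0,0,0.929],[1,0,0,0,0],[1,0,0,0,0]]]'
python3 - <<'E'
from h import *
import pickle
s=st();c=viewer.camera("wrist");c["state"]=s;pickle.dump(c,open("w1.pkl","wb"));save("w1",c);print(c["tool_from_camera"],c["K"])
print(s["joint_positions"].round(0))
E
```

```text
time: 0.93
tool_pos: [501.5, -407.5, 167.2]
eef_rot: [-180.0, 0.0, 18.2]
contact_force: [-0.9, -0.9, 0.2]
opening: 0.997
grip_force: 0.0
time: 1.68
tool_pos: [499.9, -408.3, 167.8]
eef_rot: [-180.0, 0.0, -26.3]
contact_force: [-0.2, 0.1, -0.2]
opening: 1.004
grip_force: 0.0
1.68 [ 499.9 -408.3  167.8] [-1.7999e+02  4.0000e-02 -2.6310e+01] F [-0.15  0.09 -0.16] M [-0.015 -0.048  0.015] op 1.004 grip 0.0
[[-3.29823140e-04 -9.64187585e-01 -2.65221025e-01  6.74797849e+01]
 [ 9.99999942e-01 -2.95661526e-04 -1.68727003e-04 -5.63585536e-01]
 [ 8.42688285e-05 -2.65221066e-01  9.64187627e-01 -1.41371707e+02]
 [ 0.00000000e+00  0.00000000e+00  0.00000000e+00  1.00000000e+00]] [[340.43344856   0.         316.16136787]
 [  0.         340.43344856 200.59782935]
 [  0.           0.           1.        ]]
[-43.  24.  63.  -0.  93.  74.]
```

View pics/w1.png

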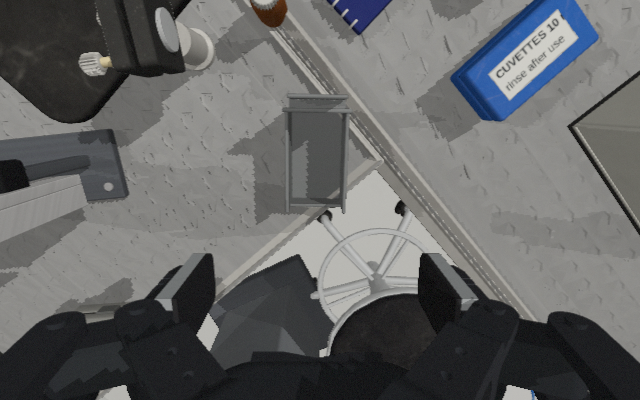

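The wrist view shows the bin square to the tool: lip top from (288,96) to (349,96), front corners at (287,212) and (346,212).

```bash
cat >> h.py <<'E'
def wray(c,u,v,z):
    s=c["state"];Rt=R.from_euler("xyz",s["eef_rot"],degrees=True).as_matrix();M=np.array(c["tool_from_camera"])
    d=Rt@M[:3,:3]@np.linalg.inv(c["K"])@np.array([u,v,1.]);o=Rt@M[:3,3]+s["tool_pos"]
    return o+d*(z-o[2])/d[2]
E
python3 - <<'E'
from h import *
import pickle
c=pickle.load(open("w1.pkl","rb"))
a,b=wray(c,288,96,80),wray(c,349,96,80);e,f=wray(c,287,212,42),wray(c,346,212,42)
for p,q in((a,b),(e,f),((e+f)/2,(a+b)/2)):
    d=q-p;print(p.round(1),q.round(1),np.linalg.norm(d[:2]).round(1),np.degrees(np.arctan2(d[1],d[0])).round(1))
m=(a+b)/2;yaw=np.radians(-26.4);X=np.array([np.cos(yaw),np.sin(yaw)])
n=(e+f)/2; ctr=((m[:2]-49.5*X)+(n[:2]+42*X))/2;print("centre",ctr, "grip",ctr-25*X)
go([*(ctr-25*X),13],-26.4)
E
```

```text
[ 574.8 -424.4   80. ] [ 557.4 -459.6   80. ] 39.3 -116.3
[ 496.7 -379.2   42. ] [ 475.2 -422.7   42. ] 48.5 -116.3
[ 485.9 -401.    42. ] [ 566.1 -442.    80. ] 90.1 -27.1
centre [ 522.62955719 -419.82469534] grip [ 500.23676318 -408.70881587]
shift units [0.0033 0.0018 1.0328] mm [  0.5   0.3 154.9]
turn units 0.014
```

```bash
python3 -m inch '[[[1,0,0,0.2,0],[1,0,0,0.2,0],[1,0,0,0.2,0],[1,0,0,0.2,0],[1,0,0,0.15,0],[1,0,0,0.1,0],[1,0,0,0,0],[1,0,0,0,0]]]'; python3 -m inch '[[[0,0,0,0,0],[0,0,0,0,0],[0,0,0,0,0],[0,0,0,0,0],[0,0,0,0,0],[0,0,0,0,0],[0,0,0,0,0],[0,0,0,0,0],[0,0,0,0,0],[0,0,0,0,0]]]' 20; python3 -c "
from h import *
st();print(manip.grasp_offset)"
```

```text
time: 2.4
tool_pos: [499.7, -408.1, 10.2]
eef_rot: [-180.0, 0.1, -26.4]
contact_force: [-0.1, 0.7, 0.4]
opening: 0.998
grip_force: 0.0
time: 3.23
tool_pos: [500.8, -409.0, 12.6]
eef_rot: [180.0, -0.2, -26.5]
contact_force: [-0.8, 1.0, 5.4]
opening: 0.585
grip_force: 22.1
3.23 [ 500.8 -409.    12.6] [ 1.7996e+02 -1.6000e-01 -2.6490e+01] F [-0.75  1.01  5.41] M [ 0.191 -0.007  0.064] op 0.585 grip 22.1
18.700000000000003
```

```bash
python3 -m inch '[[[0,0,0,-0.03,0],[0,0,0,-0.03,0],[0,0,0,-0.03,0],[0,0,0,-0.03,0],[0,0,0,-0.03,0],[0,0,0,-0.03,0],[0,0,0,0,0],[0,0,0,0,0],[0,0,0,0,0]]]' 20; python3 - <<'E'
from h import *
import pickle
s=st();c=viewer.camera("wrist");c["state"]=s;pickle.dump(c,open("w2.pkl","wb"))
d=viewer.camera("side")
a=cv2.resize(c["color"][60:400,160:480],None,fx=1.2,fy=1.2);b=cv2.resize(d["color"][200:300,220:340],None,fx=3.4,fy=4.08)
cv2.imwrite("pics/lift.png",np.hstack([a,b])[:,:,::-1])
E
```

```text
time: 3.98
tool_pos: [500.0, -408.3, 37.6]
eef_rot: [-180.0, 0.0, -26.5]
contact_force: [0.4, 1.0, -1.4]
opening: 0.585
grip_force: 21.2
3.98 [ 500.  -408.3   37.6] [-1.80e+02  2.00e-02 -2.65e+01] F [ 0.38  0.97 -1.38] M [ 0.027  0.036 -0.041] op 0.585 grip 21.2
```

View pics/lift.png

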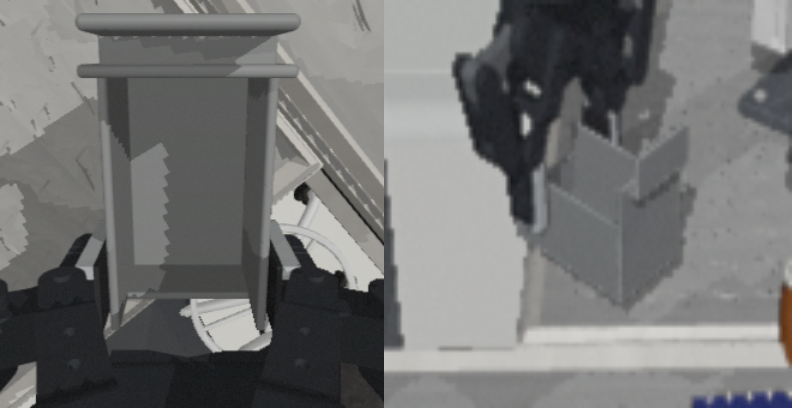

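```bash
cat >> h.py <<'E'
from scipy.optimize import least_squares
PIV=(-24.5,32.)   # bin point held between pads
def wproj(c,P): # tool coords -> pixel
    M=np.linalg.inv(np.array(c["tool_from_camera"]));q=M[:3,:3]@P+M[:3,3];q=np.array(c["K"])@q;return q[:2]/q[2]
def tilt(c,obs,g=20.):
    # obs: list of (binx,binz,row); tool x = bin x horizontally, tool z down; pivot at tool (0,0,-g)
    def pr(th,bx,bz):
        x,z=bx-PIV[0],bz-PIV[1];return wproj(c,np.array([x*np.cos(th)+z*np.sin(th),0,-g-(-x*np.sin(th)+z*np.cos(th))]))[1]
    f=lambda p:[pr(p[0],bx,bz)-r for bx,bz,r in obs]
    r=least_squares(f,[.3]);return np.degrees(r.x[0]).round(1),r.fun.round(1)
E
python3 - <<'E'
from h import *
import pickle
c=pickle.load(open("w2.pkl","rb"))
print(tilt(c,[(49.5,80,77.5),(41,62,118),(-41,24,306)]))
print(tilt(c,[(49.5,80,77.5)]),tilt(c,[(41,62,118)]),tilt(c,[(-41,24,306)]))
E
```

```text
(np.float64(-1.2), array([ 0.6, -0.6,  1.9]))
(np.float64(-1.0), array([-0.])) (np.float64(-1.4), array([0.])) (np.float64(-3.9), array([-0.]))
```

The bin is still level, so the pads hold it rigidly at 20 N. I'll set it down, slacken the jaw to a light touch and lift the front with the back edge resting on the table.

```bash
python3 -m inch '[[[0,0,0,0.05,0],[0,0,0,0.05,0],[0,0,0,0.05,0],[0,0,0,0.01,0],[0,0,0,0,0],[0,0,0,0,0]]]' 20; python3 -m inch '[[[0.575,0,0,0,0],[0.575,0,0,0,0],[0.575,0,0,0,0],[0.575,0,0,0,0]]]' 20;python3 -m inch '[[[0.582,0,0,0,0],[0.582,0,0,0,0],[0.582,0,0,0,0],[0.582,0,0,0,0]]]' 20;
```

```text
time: 4.58
tool_pos: [499.9, -408.2, 13.2]
eef_rot: [-180.0, 0.0, -26.5]
contact_force: [-0.4, 0.0, -2.5]
opening: 0.579
grip_force: 21.4
time: 4.92
tool_pos: [500.1, -408.4, 13.9]
eef_rot: [180.0, -0.0, -26.5]
contact_force: [-0.7, -0.1, -1.1]
opening: 0.586
grip_force: 21.4
time: 5.25
tool_pos: [500.1, -408.4, 13.8]
eef_rot: [180.0, -0.0, -26.5]
contact_force: [-0.9, 0.6, -2.1]
opening: 0.587
grip_force: 16.1
```

```bash
python3 -m inch '[[[0.586,0,0,0,0],[0.586,0,0,0,0],[0.586,0,0,0,0],[0.586,0,0,0,0]]]' 20; python3 -m inch '[[[0.588,0,0,0,0],[0.588,0,0,0,0],[0.588,0,0,0,0],[0.588,0,0,0,0]]]' 20
```

```text
time: 5.58
tool_pos: [500.3, -408.5, 14.1]
eef_rot: [180.0, -0.0, -26.5]
contact_force: [0.2, -0.2, 0.6]
opening: 0.585
grip_force: 0.1
time: 5.92
tool_pos: [500.1, -408.5, 13.8]
eef_rot: [180.0, -0.0, -26.5]
contact_force: [-0.0, 0.3, 0.4]
opening: 0.589
grip_force: 0.0
```

```bash
python3 -m inch '[[[0.585,0,0,0,0],[0.585,0,0,0,0],[0.585,0,0,0,0],[0.585,0.017,0,-0.03,0],[0.585,0.017,0,-0.03,0],[0.585,0.021,0,-0.027,0],[0.585,0.021,0,-0.027,0],[0.585,0,0,0,0],[0.585,0,0,0,0]]]' 20; cat > look.py <<'E'
from h import *
import sys,pickle
n=sys.argv[1];s=st();c=viewer.camera("wrist");c["state"]=s;pickle.dump(c,open(n+".pkl","wb"))
d=viewer.camera("side");pickle.dump(d,open(n+"s.pkl","wb"));x0,y0,w,h=map(int,sys.argv[2:6])
a=cv2.resize(c["color"],None,fx=.75,fy=1)[:,90:390]
b=cv2.resize(d["color"][y0:y0+h,x0:x0+w],(int(w*400/h),400),interpolation=2)
cv2.imwrite(f"pics/{n}.png",np.hstack([a,b])[:,:,::-1])
# bin columns profile: mean row brightness down middle column
g=c["color"][:,300:340].mean((1,2));e=np.abs(np.diff(cv2.GaussianBlur(g.reshape(-1,1).astype(np.float32),(1,3),0).ravel()))
print([(int(i),int(g[i]),int(g[i+1])) for i in range(5,350) if e[i]>6])
E
python3 look.py w3 220 190 130 110
```

```text
time: 6.67
tool_pos: [510.7, -413.7, 31.5]
eef_rot: [180.0, -0.1, -26.5]
contact_force: [-0.3, -0.1, 0.1]
opening: 0.584
grip_force: 1.4
6.67 [ 510.7 -413.7   31.5] [ 1.7998e+02 -5.0000e-02 -2.6490e+01] F [-0.26 -0.13  0.08] M [ 0.057  0.018 -0.04 ] op 0.584 grip 1.4
[(53, 129, 121), (54, 121, 113), (55, 113, 101), (56, 101, 84), (57, 84, 66), (58, 66, 61), (80, 59, 79), (81, 79, 106), (96, 112, 119), (97, 119, 127), (105, 139, 128), (106, 128, 115), (107, 115, 85), (108, 85, 61), (109, 61, 59), (139, 59, 62), (140, 62, 98), (141, 98, 95), (297, 91, 71), (298, 71, 60), (311, 61, 78), (312, 78, 87), (316, 88, 84), (317, 84, 132), (318, 132, 137), (328, 147, 129), (329, 129, 121)]
```

```bash
python3 - <<'E'
from h import *
import pickle
c=pickle.load(open("w2.pkl","rb"))
g=c["color"][:,300:340].mean((1,2));e=np.abs(np.diff(g))
print([(int(i),int(g[i]),int(g[i+1])) for i in range(5,350) if e[i]>6])
E
```

```text
[(70, 132, 112), (71, 112, 131), (76, 143, 137), (77, 137, 130), (79, 124, 117), (80, 117, 110), (81, 110, 103), (82, 103, 95), (83, 95, 81), (84, 81, 67), (85, 67, 61), (89, 60, 95), (90, 95, 103), (112, 101, 91), (114, 89, 97), (122, 93, 86), (123, 86, 71), (124, 71, 90), (279, 88, 80), (280, 80, 69), (302, 68, 75), (303, 75, 87), (308, 82, 126), (313, 115, 124), (314, 124, 131), (315, 131, 137), (322, 152, 139), (323, 139, 125), (325, 126, 120), (327, 122, 115)]
```

```bash
python3 - <<'E'
from h import *
import pickle
c=pickle.load(open("w3.pkl","rb"))
print(tilt(c,[(49.5,80,50.5),(41,62,102),(-41,24,315)]))
print(tilt(c,[(49.5,80,50.5)]),tilt(c,[(41,62,102)]),tilt(c,[(-41,24,315)]))
E
```

```text
(np.float64(7.9), array([ 0. , -0.6, -1.3]))
(np.float64(7.9), array([0.])) (np.float64(7.4), array([-0.])) (np.float64(10.0), array([0.]))
```

```bash
cat >> h.py <<'E'
def fit(c,lip,bw,fr):
    # fit tilt and pivot bin coords
    def f(p):
        th,px,pz=p;o=[]
        for bx,bz,r in((49.5,80,lip),(41,62,bw),(-41,24,fr)):
            x,z=bx-px,bz-pz
            o.append(wproj(c,np.array([x*np.cos(th)+z*np.sin(th),0,-20-(-x*np.sin(th)+z*np.cos(th))]))[1]-r)
        return o+[(px+24.5)/3,(pz-32)/8]
    r=least_squares(f,[.3,-24.5,32]);th,px,pz=r.x;h=c["state"]["tool_pos"][2]+20
    be=h-(42-px)*np.sin(th)-pz*np.cos(th)
    print("tilt",np.degrees(th).round(1),"piv",px.round(1),pz.round(1),"res",r.fun.round(1),"back edge z",be.round(1));return r.x
E
python3 - <<'E'
from h import *
import pickle
fit(pickle.load(open("w2.pkl","rb")),77.5,118,306)
fit(pickle.load(open("w3.pkl","rb")),50.5,102,315)
E
```

```text
tilt -0.1 piv -23.9 34.6 res [ 0.6 -0.9  0.3  0.2  0.3] back edge z 23.1
tilt 7.6 piv -24.3 30.9 res [ 0.1 -0.2  0.   0.1 -0.1] back edge z 12.1
```

```bash
python3 -m inch '[[[0.5855,0,0,0,0],[0.5855,0,0,0,0],[0.5855,0,0,0,0],[0.5855,0,0,0,0],[0.5855,0,0,0,0],[0.5855,0,0,0,0]]]' 20; python3 look.py w4 220 190 130 110
```

```text
time: 7.27
tool_pos: [510.3, -413.5, 30.9]
eef_rot: [180.0, -0.0, -26.5]
contact_force: [-0.7, 0.1, -0.2]
opening: 0.585
grip_force: 0.1
7.27 [ 510.3 -413.5   30.9] [179.99  -0.   -26.5 ] F [-0.65  0.08 -0.2 ] M [-0.011 -0.016  0.064] op 0.585 grip 0.1
[(120, 127, 115), (121, 115, 91), (122, 91, 88), (124, 87, 103), (125, 103, 126), (126, 126, 131), (130, 130, 121), (131, 121, 111), (132, 111, 101), (133, 101, 92), (134, 92, 71), (151, 90, 96), (283, 85, 74), (284, 74, 68), (303, 65, 78), (304, 78, 85), (307, 86, 80), (308, 80, 146), (309, 146, 152), (314, 140, 130), (315, 130, 124), (327, 144, 134), (328, 134, 120)]
```

```bash
python3 - <<'E'
from h import *
import pickle
c=pickle.load(open("w4.pkl","rb"))
cl=wray(c,316,126.5,80);cf=wray(c,316,306,24);yaw=np.radians(-26.5);X=np.array([np.cos(yaw),np.sin(yaw)])
print((cl[:2]-49.5*X).round(1),(cf[:2]+41*X).round(1))
# side walls columns at two rows
for r in(180,270):
    g=c["color"][r].mean(1);d=np.abs(np.diff(g));print(r,[(int(i),int(g[i]),int(g[i+1])) for i in range(200,430) if d[i]>10])
E
```

```text
[ 522.2 -418.8] [ 522.9 -419. ]
180 [(209, 149, 138), (210, 138, 113), (253, 105, 94), (258, 92, 81), (260, 71, 57), (272, 55, 68), (273, 68, 87), (359, 80, 68), (371, 70, 84), (372, 84, 106), (373, 106, 120), (378, 123, 112), (379, 112, 98), (383, 90, 106), (384, 106, 151), (385, 151, 184), (393, 177, 161), (394, 161, 171), (395, 171, 183), (396, 183, 156), (397, 156, 101), (402, 100, 118), (404, 123, 107), (412, 107, 144), (413, 144, 166), (414, 166, 119)]
270 [(215, 87, 62), (216, 62, 50), (226, 36, 57), (227, 57, 94), (228, 94, 122), (241, 112, 72), (242, 72, 27), (257, 33, 64), (258, 64, 99), (259, 99, 118), (264, 112, 89), (275, 85, 97), (276, 97, 118), (287, 117, 106), (288, 106, 81), (347, 92, 111), (348, 111, 124), (356, 117, 82), (357, 82, 53), (368, 64, 78), (373, 82, 67), (374, 67, 32), (375, 32, 10), (376, 10, 22), (389, 30, 55), (390, 55, 99), (391, 99, 123), (403, 122, 111), (404, 111, 72), (405, 72, 48), (416, 52, 101), (417, 101, 156), (418, 156, 175), (428, 180, 149), (429, 149, 129)]
```

View pics/w4.png

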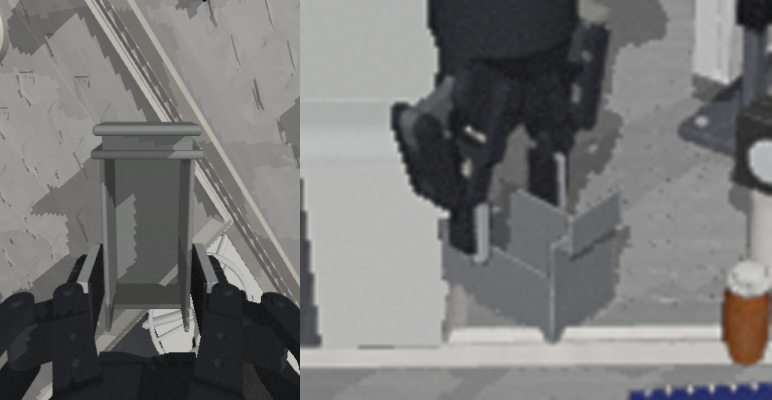

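The bin is back flat on the table at its original spot, with the jaw slipped off its rims. I'll regrip nearer the front with slightly more force.

```bash
python3 -c "
from h import *
go([495.6,-405.8,12],-26.5)"
```

```text
shift units [-0.1106 -0.0025  0.1262] mm [-16.6  -0.4  18.9]
turn units -0.0
```

```bash
python3 -m inch '[[[0.7,0,0,0,0],[0.7,0,0,0,0],[0.7,-0.05,0,0.06,0],[0.7,-0.06,0,0.06,0],[0.7,0,0,0,0],[0.57,0,0,0,0],[0.57,0,0,0,0],[0.57,0,0,0,0],[0.57,0,0,0,0],[0.57,0,0,0,0]]]' 20; python3 -m inch '[[[0.583,0,0,0,0],[0.583,0,0,0,0],[0.583,0,0,0,0],[0.583,0,0,0,0]]]' 20; python3 -m inch '[[[0.5845,0,0,0,0],[0.5845,0,0,0,0],[0.5845,0,0,0,0],[0.5845,0,0,0,0]]]' 20
```

```text
time: 8.2
tool_pos: [495.8, -406.3, 13.1]
eef_rot: [180.0, -0.0, -26.5]
contact_force: [0.3, 1.0, -1.4]
opening: 0.583
grip_force: 23.4
time: 8.53
tool_pos: [495.5, -406.2, 12.9]
eef_rot: [180.0, 0.0, -26.5]
contact_force: [-0.1, -0.6, -1.9]
opening: 0.586
grip_force: 11.4
time: 8.87
tool_pos: [495.5, -406.1, 12.9]
eef_rot: [180.0, -0.0, -26.5]
contact_force: [0.8, 0.4, -1.6]
opening: 0.584
grip_force: 4.4
```

```bash
python3 -m inch '[[[0.5847,0,0,0,0],[0.5847,0.008,0,-0.022,0],[0.5847,0.01,0,-0.021,0],[0.5847,0.012,0,-0.02,0],[0.5847,0.013,0,-0.019,0],[0.5847,0.014,0,-0.018,0],[0.5847,0.015,0,-0.017,0],[0.5847,0,0,0,0],[0.5847,0,0,0,0]]]' 20; python3 look.py w5 220 190 130 110
```

```text
time: 9.62
tool_pos: [505.5, -411.2, 30.9]
eef_rot: [180.0, -0.1, -26.5]
contact_force: [-0.4, 0.3, 0.3]
opening: 0.587
grip_force: 3.5
9.62 [ 505.5 -411.2   30.9] [ 1.7998e+02 -6.0000e-02 -2.6500e+01] F [-0.41  0.26  0.28] M [ 0.015 -0.043  0.01 ] op 0.587 grip 3.5
[(28, 127, 121), (29, 121, 112), (30, 112, 102), (31, 102, 86), (32, 86, 70), (33, 70, 61), (59, 58, 58), (60, 58, 95), (61, 95, 105), (76, 111, 117), (77, 117, 125), (85, 138, 128), (86, 128, 115), (87, 115, 90), (88, 90, 63), (89, 63, 59), (126, 58, 59), (127, 59, 96), (128, 96, 94), (286, 90, 73), (287, 73, 60), (299, 61, 78), (300, 78, 87), (305, 83, 98), (306, 98, 151), (307, 151, 151), (313, 134, 127), (314, 127, 118), (318, 123, 130), (326, 147, 128), (327, 128, 121)]
```

```bash
sed -i 's/def fit(c,lip,bw,fr):/def fit(c,lip,bw,fr,px0=-30):/; s/(px+24.5)\/3/(px-px0)\/3/' h.py; python3 - <<'E'
from h import *
import pickle
fit(pickle.load(open("w5.pkl","rb")),25.5,82,304)
E
```

```text
tilt 10.5 piv -29.3 32.4 res [-0.   0.  -0.   0.2  0.1] back edge z 6.0
```

```bash
python3 -m inch '[[[0.5849,0,0,0,0],[0.5849,0,0,0,0],[0.5849,0,0,0,0],[0.5849,0,0,0,0],[0.5849,0,0,0,0],[0.5849,0,0,0,0]]]' 20; cat > q.py <<'E'
from h import *
import sys,pickle
px0=float(sys.argv[1])
s=st();c=viewer.camera("wrist");c["state"]=s
g=c["color"][:,300:340].mean((1,2));e=np.diff(g)
print([(int(i),int(g[i]),int(g[i+1])) for i in range(5,350) if abs(e[i])>9])
pickle.dump(c,open("q.pkl","wb"))
E
python3 q.py -30
```

```text
time: 10.22
tool_pos: [505.1, -411.0, 30.4]
eef_rot: [180.0, 0.0, -26.5]
contact_force: [-0.1, -0.2, -0.2]
opening: 0.588
grip_force: 2.6
10.22 [ 505.1 -411.    30.4] [179.99   0.   -26.51] F [-0.14 -0.18 -0.24] M [-0.099  0.039 -0.01 ] op 0.588 grip 2.6
[(31, 106, 91), (32, 91, 76), (33, 76, 61), (60, 58, 94), (61, 94, 103), (85, 139, 130), (86, 130, 118), (87, 118, 97), (88, 97, 68), (126, 58, 100), (286, 83, 61), (299, 66, 82), (305, 86, 154), (326, 147, 129), (339, 110, 101)]
```

```bash
python3 -m inch '[[[0.585,0.015,0,-0.017,0],[0.585,0.015,0,-0.017,0],[0.585,0.016,0,-0.017,0],[0.585,0.017,0,-0.016,0],[0.585,0.017,0,-0.015,0],[0.585,0.018,0,-0.015,0],[0.585,0,0,0,0],[0.585,0,0,0,0],[0.585,0,0,0,0]]]' 20; python3 look.py w6 220 190 130 110
```

```text
time: 11.02
tool_pos: [518.4, -417.6, 45.1]
eef_rot: [180.0, -0.0, -26.5]
contact_force: [0.2, 0.7, -0.2]
opening: 0.585
grip_force: 2.1
11.02 [ 518.4 -417.6   45.1] [ 1.7999e+02 -1.0000e-02 -2.6500e+01] F [ 0.24  0.75 -0.22] M [-0.018  0.055 -0.064] op 0.585 grip 2.1
[(29, 142, 124), (34, 130, 123), (35, 123, 110), (36, 110, 93), (37, 93, 73), (38, 73, 69), (70, 68, 82), (71, 82, 105), (72, 105, 115), (73, 115, 126), (74, 126, 132), (89, 134, 127), (90, 127, 107), (91, 107, 78), (92, 78, 69), (150, 65, 70), (151, 70, 86), (152, 86, 90), (301, 90, 83), (302, 83, 60), (305, 64, 77), (306, 77, 83), (311, 87, 107), (312, 107, 144), (327, 146, 127), (328, 127, 120)]
```

View pics/w6.png

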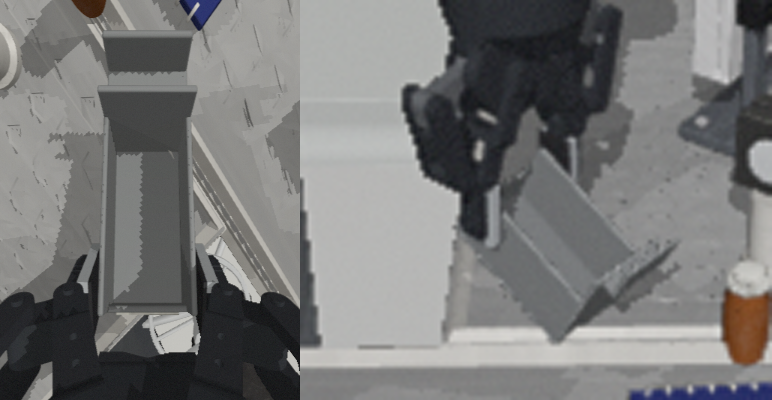

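```bash
python3 - <<'E'
from h import *
import pickle
c=pickle.load(open("w6.pkl","rb"))
def F(obs,px0=-30,pz0=32.5):
    def f(p):
        th,px,pz=p;o=[]
        for bx,bz,r in obs:
            x,z=bx-px,bz-pz
            o.append(wproj(c,np.array([x*np.cos(th)+z*np.sin(th),0,-20-(-x*np.sin(th)+z*np.cos(th))]))[1]-r)
        return o+[(px-px0)/2,(pz-pz0)/2]
    r=least_squares(f,[.5,px0,pz0]);th,px,pz=r.x;h=c["state"]["tool_pos"][2]+20
    print(np.degrees(th),px,pz,r.fun.round(1),"edge z",h-(42-px)*np.sin(th)-pz*np.cos(th))
F([(48,80,36),(39.5,62,91)]);F([(48,80,36),(39.5,62,91),(-42,24,312)])
E
```

```text
34.79459188504085 -29.441720328429273 32.502423030612526 [ 0.2 -0.3  0.3  0. ] edge z -2.332143185417003
37.37091872555329 -31.701993810118207 33.336539164047416 [ 0.7 -1.1  0.5 -0.9  0.4] edge z -6.10222636544318
```

Good: the front is up about 33–35° with the back edge on the table. I'll lift a little more, clamp, and work out the 2D insertion path.

```bash
python3 -m inch '[[[0.585,0.016,0,-0.013,0],[0.585,0.017,0,-0.013,0],[0.585,0,0,0,0],[0.585,0,0,0,0],[0.575,0,0,0,0],[0.57,0,0,0,0],[0.57,0,0,0,0],[0.57,0,0,0,0]]]' 25; python3 q.py -30
cat > path.py <<'E'
import numpy as np
B=[(48,51,58,80),(42,51,58,61),(40,42,0,62)]
A=[(0,18,-85,0),(0,4,14,38),(18,22,-85,38),(0,22,34,38)]
def bd(r,n=25):
    x0,x1,z0,z1=r;t=np.linspace(0,1,n)
    return np.vstack([np.c_[x0+t*(x1-x0),0*t+z0],np.c_[x0+t*(x1-x0),0*t+z1],np.c_[0*t+x0,z0+t*(z1-z0)],np.c_[0*t+x1,z0+t*(z1-z0)]])
def sd(P,r):
    c=np.array([(r[0]+r[1])/2,(r[2]+r[3])/2]);h=np.array([(r[1]-r[0])/2,(r[3]-r[2])/2]);q=np.abs(P-c)-h
    return np.linalg.norm(np.maximum(q,0),axis=1)+np.minimum(q.max(1),0)
BP=np.vstack([bd(r) for r in B]);AP=np.vstack([bd(r) for r in A])
T0=np.array([49.5,80])  # reference: lip tip
def clr(th,x,z): # lip tip at (x,z) stand frame, groove edge z=0
    c,s=np.cos(th),np.sin(th);M=np.array([[c,s],[-s,c]])
    P=(BP-T0)@M.T+[x,z];Q=(AP-[x,z])@M+T0
    return min(min(sd(P,r).min() for r in A),min(sd(Q,r).min() for r in B))
if __name__=="__main__":
    for th in(30,34,38,42):
        print("tilt",th)
        for x in(-2,2,6,10,13,15,17):
            zz=np.arange(-2,34,.5);v=[clr(np.radians(th),x,z) for z in zz];ok=[z for z,k in zip(zz,v) if k>=0]
            i=int(np.argmax(v));print(x,"best z",zz[i],round(v[i],1),(ok[0],ok[-1]) if ok else None)
    print("hook path")
    for th in(40,36,32,28,24,20,16,12,8,4,0):
        best=max(((clr(np.radians(th),x,z),x,z) for x in np.arange(5,18,.5) for z in np.arange(8,34,.5)))
        print(th,[round(float(k),1) for k in best])
E
python3 path.py
```

```text
time: 11.78
tool_pos: [522.9, -419.8, 49.1]
eef_rot: [180.0, -0.0, -26.5]
contact_force: [0.9, -0.7, 0.6]
opening: 0.575
grip_force: 25.8
11.78 [ 522.9 -419.8   49.1] [ 1.80e+02 -4.00e-02 -2.65e+01] F [ 0.91 -0.7   0.55] M [-0.052 -0.257 -0.004] op 0.575 grip 25.8
[(34, 143, 132), (40, 128, 114), (41, 114, 97), (42, 97, 77), (76, 72, 128), (88, 135, 121), (89, 121, 131), (94, 125, 96), (95, 96, 75), (159, 68, 92), (305, 88, 75), (313, 79, 142), (315, 146, 137), (316, 137, 104), (317, 104, 131), (328, 147, 129)]
tilt 30
-2 best z 9.5 4.9 (np.float64(-2.0), np.float64(33.5))
2 best z 11.0 2.2 (np.float64(6.5), np.float64(13.0))
6 best z 14.0 0.2 (np.float64(13.5), np.float64(14.0))
10 best z 20.5 0.4 (np.float64(20.0), np.float64(21.0))
13 best z 22.0 2.2 (np.float64(20.0), np.float64(26.5))
15 best z 22.0 1.7 (np.float64(20.0), np.float64(27.0))
17 best z 20.0 -0.3 None
tilt 34
-2 best z 9.0 5.2 (np.float64(-2.0), np.float64(33.5))
2 best z 10.5 2.7 (np.float64(6.0), np.float64(13.0))
6 best z 13.0 0.7 (np.float64(12.0), np.float64(14.0))
10 best z 19.0 0.7 (np.float64(18.0), np.float
[... 409 characters left out ...]
5), np.float64(23.0))
15 best z 20.5 1.8 (np.float64(18.5), np.float64(25.5))
17 best z 18.5 -0.2 None
tilt 42
-2 best z 8.5 5.5 (np.float64(-2.0), np.float64(33.5))
2 best z 9.5 3.4 (np.float64(4.5), np.float64(12.5))
6 best z 11.5 1.7 (np.float64(9.0), np.float64(13.5))
10 best z 16.0 1.6 (np.float64(13.5), np.float64(18.0))
13 best z 19.0 1.8 (np.float64(17.0), np.float64(21.5))
15 best z 19.5 1.9 (np.float64(17.5), np.float64(23.5))
17 best z 17.5 -0.1 None
hook path
40 [2.4, 14.5, 20.5]
36 [2.3, 14.0, 21.0]
32 [2.5, 14.0, 22.0]
28 [2.7, 14.0, 23.5]
24 [3.1, 13.5, 24.0]
20 [3.3, 13.0, 24.5]
16 [3.0, 12.0, 25.5]
12 [2.5, 10.5, 25.5]
8 [2.0, 9.0, 24.5]
4 [1.5, 8.0, 28.5]
0 [1.0, 6.5, 32.0]
```

```bash
cat >> h.py <<'E'
def F(c,obs,px0=-30,pz0=32.5,w=2):
    def f(p):
        th,px,pz=p;o=[]
        for bx,bz,r in obs:
            x,z=bx-px,bz-pz
            o.append(wproj(c,np.array([x*np.cos(th)+z*np.sin(th),0,-20-(-x*np.sin(th)+z*np.cos(th))]))[1]-r)
        return o+[(px-px0)/w,(pz-pz0)/w]
    r=least_squares(f,[.5,px0,pz0]);th,px,pz=r.x;h=c["state"]["tool_pos"][2]+20
    t=np.array([49.5-px,80-pz]);C,S=np.cos(th),np.sin(th)
    print("tilt",np.degrees(th).round(1),"piv",px.round(1),pz.round(1),r.fun.round(1),"edge z",(h-(42-px)*S-pz*C).round(1),"tip from TCP (fwd,up)",(t[0]*C+t[1]*S).round(1),(20-t[0]*S+t[1]*C).round(1))
E
python3 - <<'E'
from h import *
import pickle
c=pickle.load(open("q.pkl","rb"))
F(c,[(48,80,41),(39.5,62,94.5)]);F(c,[(48,80,41),(39.5,62,94.5),(-42,24,313)]);
E
```

```text
tilt 38.7 piv -29.6 32.5 [ 0.2 -0.2  0.2  0. ] edge z -1.0 tip from TCP (fwd,up) 91.4 7.6
tilt 41.4 piv -31.8 32.9 [ 0.6 -1.   0.4 -0.9  0.2] edge z -4.3 tip from TCP (fwd,up) 92.2 1.6
```

```bash
python3 -m inch '[[[0.57,0,0,-0.09,0],[0.57,0,0,-0.09,0],[0.57,-0.06,0,-0.09,0],[0.57,-0.06,0,-0.09,0],[0.57,-0.06,0,-0.09,0],[0.57,-0.06,0,-0.09,0],[0.57,-0.08,0,0,-0.35],[0.57,-0.08,0,0,-0.35],[0.57,0,0,0,0],[0.57,0,0,0,0]]]' 25; python3 -c "
from h import *
st();go([449.2,-121.1,132],-21.6)"
```

```text
time: 12.67
tool_pos: [468.9, -393.6, 131.4]
eef_rot: [180.0, -0.1, -21.8]
contact_force: [-0.4, 0.6, -0.6]
opening: 0.585
grip_force: 26.6
12.67 [ 468.9 -393.6  131.4] [ 1.7996e+02 -9.0000e-02 -2.1770e+01] F [-0.38  0.65 -0.62] M [ 0.057  0.077 -0.076] op 0.585 grip 26.6
shift units [-0.7959 -1.6383 -0.0065] mm [-119.4 -245.8   -1. ]
turn units -0.025
```

```bash
python3 -m inch '[[[0.57,-0.08,-0.13,0,0],[0.57,-0.08,-0.164,0,0],[0.57,-0.08,-0.164,0,0],[0.57,-0.08,-0.164,0,0],[0.57,-0.08,-0.164,0,0],[0.57,-0.08,-0.164,0,0],[0.57,-0.08,-0.164,0,0],[0.57,-0.08,-0.164,0,0],[0.57,-0.08,-0.164,0,0],[0.57,-0.076,-0.164,0,0],[0.57,0,-0.034,0,-0.02],[0.57,0,0,0,0]]]' 25; python3 q.py -30; python3 look.py b 260 120 150 110 
```

```text
time: 13.67
tool_pos: [449.7, -119.5, 130.6]
eef_rot: [-180.0, -0.1, -21.4]
contact_force: [0.2, -0.3, -1.2]
opening: 0.583
grip_force: 26.8
13.67 [ 449.7 -119.5  130.6] [-1.7999e+02 -7.0000e-02 -2.1440e+01] F [ 0.2  -0.33 -1.16] M [0.022 0.048 0.037] op 0.583 grip 26.8
[(35, 139, 122), (40, 124, 113), (41, 113, 96), (42, 96, 77), (76, 73, 114), (77, 114, 130), (88, 131, 116), (89, 116, 128), (94, 123, 95), (95, 95, 74), (159, 66, 81), (305, 86, 72), (313, 81, 150), (316, 156, 102), (317, 102, 88), (318, 88, 71)]
13.72 [ 449.6 -120.6  130.5] [ 1.7998e+02 -7.0000e-02 -2.1500e+01] F [ 0.4  -1.04 -1.57] M [0.003 0.089 0.007] op 0.58 grip 26.8
[(35, 140, 122), (40, 125, 113), (41, 113, 97), (42, 97, 77), (43, 77, 75), (75, 73, 73), (76, 73, 114), (77, 114, 130), (93, 131, 123), (94, 123, 95), (95, 95, 74), (159, 66, 81), (160, 81, 86), (305, 85, 72), (312, 90, 84), (313, 84, 152), (314, 152, 154), (315, 154, 152), (316, 152, 102), (317, 102, 88), (318, 88, 71)]
```

```bash
python3 -m inch '[[[0.57,0.09,0,0,0],[0.57,0.09,0,0,0],[0.57,0.09,0,0,0],[0.57,0.08,0,0,0],[0.57,0,0,0,0],[0.57,0,0,0,0]]]' 25; for i in 1; do python3 -m inch '[[[0.57,0.02,0,0,0],[0.57,0.02,0,0,0],[0.57,0,0,0,0],[0.57,0,0,0,0]]]' 25; done; python3 -m inch '[[[0.57,0.015,0,0,0],[0.57,0.015,0,0,0],[0.57,0,0,0,0],[0.57,0,0,0,0]]]' 25
```

```text
time: 14.32
tool_pos: [497.5, -141.0, 129.5]
eef_rot: [180.0, 0.1, -21.6]
contact_force: [0.3, 0.1, -2.0]
opening: 0.581
grip_force: 26.8
time: 14.65
tool_pos: [503.2, -142.2, 130.0]
eef_rot: [180.0, -0.0, -21.6]
contact_force: [0.5, 0.4, -1.1]
opening: 0.58
grip_force: 26.8
time: 14.98
tool_pos: [507.5, -143.8, 129.9]
eef_rot: [180.0, 0.0, -21.5]
contact_force: [1.2, 0.1, -1.7]
opening: 0.584
grip_force: 26.8
```

```bash
for k in 1; do python3 -m inch '[[[0.57,0.01,0,0,0],[0.57,0.01,0,0,0],[0.57,0,0,0,0],[0.57,0,0,0,0]]]' 25|egrep "pos|force"; python3 -m inch '[[[0.57,0.01,0,0,0],[0.57,0.01,0,0,0],[0.57,0,0,0,0],[0.57,0,0,0,0]]]' 25|egrep "pos|force"; done
```

```text
tool_pos: [510.2, -145.0, 129.9]
contact_force: [-0.9, 0.1, -2.1]
grip_force: 26.8
tool_pos: [513.0, -146.1, 129.8]
contact_force: [-0.5, -0.5, -1.5]
grip_force: 26.8
```

```bash
python3 -m inch '[[[0.57,0.01,0,0,0],[0.57,0.01,0,0,0],[0.57,0,0,0,0],[0.57,0,0,0,0]]]' 25|egrep "pos|force"; python3 -m inch '[[[0.57,0.01,0,0,0],[0.57,0,0,0,0],[0.57,0,0,0,0],[0.57,0,0,0,0]]]' 25|egrep "pos|force"
```

```text
tool_pos: [515.8, -147.2, 129.9]
contact_force: [0.4, -0.2, -2.0]
grip_force: 26.8
tool_pos: [517.2, -147.7, 129.9]
contact_force: [-0.6, -0.4, -1.6]
grip_force: 26.8
```

No contact, so the tip is probably inside the mouth. Now I'll feel upward for the rail lip.

```bash
python3 -m inch '[[[0.57,0,0,-0.0067,0],[0.57,0,0,0,0],[0.57,0,0,-0.0067,0],[0.57,0,0,0,0],[0.57,0,0,0,0]]]' 25|egrep "pos|force"; python3 -m inch '[[[0.57,0,0,-0.0067,0],[0.57,0,0,0,0],[0.57,0,0,-0.0067,0],[0.57,0,0,0,0],[0.57,0,0,0,0]]]' 25|egrep "pos|force"
```

```text
tool_pos: [517.2, -147.7, 131.9]
contact_force: [0.6, -1.1, -2.4]
grip_force: 26.7
tool_pos: [517.2, -147.8, 133.8]
contact_force: [2.8, -1.5, -4.9]
grip_force: 26.8
```

Contact pushes the bin forward and down, so the rail lip's edge is on the lip's front face and the tip is in the mouth. I'll back off and slide in along the slope.

```bash
python3 -m inch '[[[0.57,0,0,0.01,0],[0.57,0,0,0,0],[0.57,0.013,0,-0.0167,0],[0.57,0,0,0,0],[0.57,0,0,0,0]]]' 25|egrep "pos|force"; python3 -m inch '[[[0.57,0.013,0,-0.0167,0],[0.57,0,0,0,0],[0.57,0,0,0,0]]]' 25|egrep "pos|force"
```

```text
tool_pos: [519.3, -148.5, 135.5]
contact_force: [-0.2, 0.4, -1.0]
grip_force: 27.2
tool_pos: [521.0, -149.2, 137.7]
contact_force: [0.4, 0.0, -1.5]
grip_force: 27.2
```

```bash
python3 -m inch '[[[0.57,0.013,0,-0.0167,0],[0.57,0,0,0,0],[0.57,0,0,0,0]]]' 25|egrep "pos|force"; python3 -m inch '[[[0.57,0.013,0,-0.0167,0],[0.57,0,0,0,0],[0.57,0,0,0,0]]]' 25|egrep "pos|force"
```

```text
tool_pos: [522.8, -149.9, 140.1]
contact_force: [-0.8, -1.0, -1.2]
grip_force: 27.2
tool_pos: [524.6, -150.6, 142.6]
contact_force: [-0.4, -0.1, -1.1]
grip_force: 27.2
```

```bash
python3 -m inch '[[[0.57,0.0067,0,-0.0083,0],[0.57,0,0,0,0],[0.57,0,0,0,0]]]' 25|egrep "pos|force"; python3 -m inch '[[[0.57,0.0067,0,-0.0083,0],[0.57,0,0,0,0],[0.57,0,0,0,0]]]' 25|egrep "pos|force"
```

```text
tool_pos: [525.4, -150.9, 143.7]
contact_force: [0.3, 0.6, -1.3]
grip_force: 27.2
tool_pos: [526.1, -151.2, 144.7]
contact_force: [-0.8, -0.2, -1.4]
grip_force: 27.0
```

```bash
python3 -m inch '[[[0.57,0.0067,0,0,0],[0.57,0,0,0,0],[0.57,0,0,0,0]]]' 25|egrep "pos|force"; python3 -m inch '[[[0.57,0.0067,0,0,0],[0.57,0,0,0,0],[0.57,0,0,0,0]]]' 25|egrep "pos|force"
```

```text
tool_pos: [526.7, -151.5, 144.5]
contact_force: [-4.5, 1.2, -1.7]
grip_force: 27.2
tool_pos: [526.8, -151.5, 144.5]
contact_force: [-9.4, 2.9, 0.6]
grip_force: 27.5
```

```bash
python3 -m inch '[[[0.57,-0.017,0,0,0],[0.57,0,0,0,0],[0.57,0,0,0,0]]]' 25|egrep "pos|force"; python3 -m inch '[[[0.57,0,0,0.0067,0],[0.57,0,0,0,0],[0.57,0,0,0.0067,0],[0.57,0,0,0,0],[0.57,0,0,0,0]]]' 25|egrep "pos|force"
```

```text
tool_pos: [525.8, -151.1, 144.9]
contact_force: [-1.6, 1.5, -2.0]
grip_force: 27.1
tool_pos: [526.0, -151.2, 143.0]
contact_force: [0.6, -0.1, -1.1]
grip_force: 27.1
```

```bash
python3 -m inch '[[[0.57,0,0,0.0067,0],[0.57,0,0,0,0],[0.57,0,0,0,0]]]' 25|egrep "pos|force"; python3 -m inch '[[[0.57,0,0,0.0067,0],[0.57,0,0,0,0],[0.57,0,0,0,0]]]' 25|egrep "pos|force"
```

```text
tool_pos: [525.8, -151.1, 141.9]
contact_force: [-0.6, -0.7, -1.3]
grip_force: 27.1
tool_pos: [525.8, -151.1, 140.8]
contact_force: [-0.0, 0.1, -0.9]
grip_force: 27.1
```

```bash
python3 -m inch '[[[0.57,0,0,0.0067,0],[0.57,0,0,0,0],[0.57,0,0,0,0]]]' 25|egrep "pos|force"; python3 -m inch '[[[0.57,0,0,0.0067,0],[0.57,0,0,0,0],[0.57,0,0,0,0]]]' 25|egrep "pos|force"
```

```text
tool_pos: [525.8, -151.1, 139.8]
contact_force: [-0.0, 0.9, -2.5]
grip_force: 27.1
tool_pos: [525.8, -151.1, 138.8]
contact_force: [-1.1, -0.4, -0.6]
grip_force: 27.1
```

```bash
python3 -m inch '[[[0.57,0,0,0.0067,0],[0.57,0,0,0,0],[0.57,0,0,0,0]]]' 25|egrep "pos|force"; python3 -m inch '[[[0.57,0,0,0.0067,0],[0.57,0,0,0,0],[0.57,0,0,0,0]]]' 25|egrep "pos|force"
```

```text
tool_pos: [525.8, -151.1, 137.8]
contact_force: [-0.3, -0.1, -2.5]
grip_force: 27.1
tool_pos: [525.9, -151.1, 137.0]
contact_force: [0.9, -0.2, -1.1]
grip_force: 27.3
```

```bash
python3 -m inch '[[[0.57,0,0,0.0067,0],[0.57,0,0,0,0],[0.57,0,0,0,0]]]' 25|egrep "pos|force"; python3 -c "
import pickle
from h import *
c=viewer.camera('wrist');c['state']=manip.get_state()
g=c['color'][:,300:340].mean((1,2));e=np.diff(g)
print([(int(i),int(g[i]),int(g[i+1])) for i in range(3,350) if abs(e[i])>9])"
```

```text
tool_pos: [525.9, -151.1, 136.4]
contact_force: [-2.2, 0.4, 3.1]
grip_force: 27.7
[(5, 207, 217), (78, 205, 187), (79, 187, 171), (80, 171, 126), (81, 126, 105), (85, 103, 90), (95, 82, 72), (160, 69, 81), (306, 81, 72), (313, 90, 117), (314, 117, 157), (316, 158, 124), (317, 124, 100), (318, 100, 146), (319, 146, 164)]
```

Touched the floor side of the groove at TCP z≈136.8, so the hook is captured. Next I'll ease the grip and lower the front along the arc, checking forces.

```bash
python3 -m inch '[[[0.583,0,0,0,0],[0.583,0,0,0,0],[0.583,0,0,0,0],[0.584,-0.005,0,0.01,0],[0.584,-0.004,0,0.01,0],[0.584,0,0,0,0],[0.584,0,0,0,0]]]' 20|egrep "pos|force|ope"; python3 -m inch '[[[0.584,-0.001,0,0.01,0],[0.584,0,0,0.01,0],[0.584,0,0,0.01,0],[0.584,0,0,0,0],[0.584,0,0,0,0]]]' 20|egrep "pos|force|ope"; cat > t.py <<'E'
from h import *
c=viewer.camera('wrist');c['state']=st()
g=c['color'][:,300:340].mean((1,2));e=np.diff(g)
print([(int(i),int(g[i]),int(g[i+1])) for i in range(3,350) if abs(e[i])>9])
E
python3 t.py
```

```text
tool_pos: [524.4, -150.6, 132.4]
contact_force: [-0.5, 0.7, -1.0]
opening: 0.586
grip_force: 6.3
tool_pos: [524.3, -150.5, 128.1]
contact_force: [0.4, -0.2, -1.9]
opening: 0.584
grip_force: 6.3
22.83 [ 524.3 -150.5  128.1] [ 1.800e+02  2.000e-02 -2.155e+01] F [-0.55 -0.14 -1.8 ] M [ 0.063  0.049 -0.02 ] op 0.584 grip 6.3
[(61, 215, 227), (68, 229, 214), (69, 214, 191), (70, 191, 172), (71, 172, 147), (72, 147, 113), (91, 82, 71), (150, 74, 89), (301, 87, 64), (304, 61, 79), (310, 94, 105), (311, 105, 158)]
```

```bash
python3 -m inch '[[[0.584,0,0,0.011,0],[0.584,0,0,0.011,0],[0.584,0,0,0.011,0],[0.584,0,0,0.011,0],[0.584,0.001,0,0.011,0],[0.584,0.001,0,0.011,0],[0.584,0,0,0,0],[0.584,0,0,0,0]]]' 20|egrep "pos|force|ope"; python3 t.py
```

```text
tool_pos: [524.6, -150.6, 118.2]
contact_force: [-1.3, 0.7, -1.3]
opening: 0.582
grip_force: 6.2
23.55 [ 524.6 -150.6  118.3] [ 1.800e+02  2.000e-02 -2.155e+01] F [-0.25 -0.03 -1.42] M [-0.061  0.026  0.01 ] op 0.59 grip 6.2
[(67, 225, 207), (68, 207, 174), (69, 174, 140), (70, 140, 110), (77, 107, 96), (89, 86, 75), (90, 75, 66), (138, 65, 74), (139, 74, 94), (293, 97, 74), (294, 74, 62), (301, 60, 74), (302, 74, 86), (307, 90, 101), (308, 101, 150), (309, 150, 165), (320, 180, 167), (321, 167, 153)]
```

```bash
python3 -m inch '[[[0.584,0.001,0,0.012,0],[0.584,0.001,0,0.012,0],[0.584,0.001,0,0.012,0],[0.584,0.001,0,0.012,0],[0.584,0.001,0,0.012,0],[0.584,0.001,0,0.012,0],[0.584,0,0,0,0],[0.584,0,0,0,0]]]' 20|egrep "pos|force|ope"; python3 t.py
```

```text
tool_pos: [525.4, -150.9, 107.4]
contact_force: [0.3, -0.2, -1.7]
opening: 0.584
grip_force: 6.1
24.27 [ 525.5 -151.   107.5] [ 1.800e+02  1.000e-02 -2.155e+01] F [-0.7  -0.61 -1.32] M [ 0.006 -0.011  0.009] op 0.585 grip 6.1
[(64, 231, 220), (65, 220, 198), (67, 204, 186), (68, 186, 148), (69, 148, 115), (91, 84, 73), (92, 73, 61), (127, 61, 85), (128, 85, 95), (285, 93, 65), (298, 62, 80), (299, 80, 89), (304, 85, 137), (305, 137, 165), (309, 166, 176), (317, 178, 165), (330, 179, 161)]
```

```bash
python3 -m inch '[[[0.584,0.002,0,0.011,0],[0.584,0.002,0,0.011,0],[0.584,0.002,0,0.011,0],[0.584,0.002,0,0.011,0],[0.584,0.002,0,0.011,0],[0.584,0.002,0,0.011,0],[0.584,0,0,0,0],[0.584,0,0,0,0]]]' 20|egrep "pos|force|ope"; python3 t.py
```

```text
tool_pos: [527.1, -151.6, 97.5]
contact_force: [0.8, 0.9, -0.9]
opening: 0.586
grip_force: 6.0
24.98 [ 527.1 -151.6   97.5] [ 1.7999e+02  2.0000e-02 -2.1550e+01] F [-0.24  0.11 -1.74] M [0.062 0.051 0.021] op 0.584 grip 6.0
[(69, 211, 196), (70, 196, 183), (71, 183, 170), (72, 170, 154), (73, 154, 129), (74, 129, 108), (88, 96, 80), (98, 74, 62), (118, 69, 94), (277, 91, 80), (278, 80, 66), (295, 70, 84), (300, 88, 132), (301, 132, 176), (341, 176, 157)]
```

```bash
python3 -m inch '[[[0.584,0.003,0,0.01,0],[0.584,0.003,0,0.01,0],[0.584,0.003,0,0.01,0],[0.584,0.003,0,0.01,0],[0.584,0,0,0,0],[0.584,0,0,0,0]]]' 20|egrep "pos|force|ope"; python3 t.py; python3 - <<'E'
from h import *
c=viewer.camera('wrist')
def rows(th,px=-30,pz=32.5):
    th=np.radians(th);o=[]
    for bx,bz in((39.5,62),(39.5,2),(-39.5,2),(-40,24),(-42,24)):
        x,z=bx-px,bz-pz;o.append(wproj(c,np.array([x*np.cos(th)+z*np.sin(th),0,-20-(-x*np.sin(th)+z*np.cos(th))]))[1].round(1))
    return o
for t in(38,33,14,10,6,3,0,-3): print(t,rows(t))
E
```

```text
tool_pos: [528.8, -152.3, 91.6]
contact_force: [0.5, 0.5, -2.0]
opening: 0.583
grip_force: 6.0
25.53 [ 528.8 -152.3   91.6] [ 1.800e+02  2.000e-02 -2.155e+01] F [ 0.3  -0.11 -1.53] M [0.05  0.026 0.05 ] op 0.583 grip 6.0
[(76, 215, 204), (77, 204, 192), (78, 192, 178), (79, 178, 162), (80, 162, 139), (81, 139, 112), (93, 94, 81), (104, 75, 63), (112, 61, 84), (113, 84, 94), (273, 90, 70), (293, 74, 86), (298, 86, 154), (299, 154, 177), (335, 178, 167), (349, 174, 155)]
38 [np.float64(92.8), np.float64(165.6), np.float64(314.7), np.float64(311.9), np.float64(317.1)]
33 [np.float64(88.1), np.float64(156.3), np.float64(308.8), np.float64(310.1), np.float64(315.2)]
14 [np.float64(83.0), np.float64(123.1), np.float64(286.3), np.float64(301.8), np.float64(306.5)]
10 [np.float64(85.4), np.float64(116.7), np.float64(281.5), np.float64(299.8), np.float64(304.4)]
6 [np.float64(89.5), np.float64(110.6), np.float64(276.9), np.float64(297.8), np.float64(302.2)]
3 [np.float64(93.7), np.float64(106.3), np.float64(273.4), np.float64(296.3), np.float64(300.6)]
0 [np.float64(99.0), np.float64(102.2), np.float64(269.9), np.float64(294.7), np.float64(298.9)]
-3 [np.float64(105.6), np.float64(98.3), np.float64(266.5), np.float64(293.1), np.float64(297.1)]
```

```bash
python3 -m inch '[[[0.584,0.003,0,0.01,0],[0.584,0.002,0,0.007,0],[0.584,0,0,0,0],[0.584,0,0,0,0]]]' 20|egrep "pos|force|ope"; python3 t.py
```

```text
tool_pos: [529.7, -152.6, 89.2]
contact_force: [0.7, -0.5, -1.3]
opening: 0.581
grip_force: 6.1
25.97 [ 529.6 -152.6   89.2] [ 1.800e+02 -1.000e-02 -2.155e+01] F [-0.55 -0.35 -0.53] M [-0.047 -0.085 -0.021] op 0.58 grip 6.1
[(80, 212, 202), (81, 202, 189), (82, 189, 175), (83, 175, 161), (84, 161, 137), (85, 137, 111), (96, 92, 79), (107, 72, 62), (110, 61, 83), (271, 89, 70), (292, 72, 85), (297, 85, 141), (298, 141, 166), (299, 166, 177)]
```

```bash
python3 - <<'E'
from h import *
c=viewer.camera('wrist');c['state']=st()
g=c['color'][:,300:340].mean((1,2));e=np.diff(g)
print([int(i) for i in range(3,350) if abs(e[i])>9])
F(c,[(39.5,62,107.3),(39.5,2,110.3),(-39.5,2,271.3),(-42,24,297.8)],w=20)
import pickle
F(pickle.load(open('w2.pkl','rb')),[(39.5,62,123.5),(-39.5,2,279.8),(-42,24,308.3)],px0=-24.5,w=20)
E
```

```text
26.02 [ 529.6 -152.6   89.2] [ 1.800e+02 -1.000e-02 -2.155e+01] F [ 0.32  0.84 -1.6 ] M [ 0.006 -0.026 -0.007] op 0.583 grip 6.1
[80, 81, 82, 83, 84, 85, 96, 107, 110, 271, 292, 297, 298, 299]
tilt 1.3 piv -27.4 38.3 [-0.   0.1 -0.2  0.2  0.1  0.3] edge z 69.3 tip from TCP (fwd,up) 77.9 59.8
tilt 0.9 piv -23.1 36.5 [-0.  -0.   0.   0.1  0.2] edge z 20.0 tip from TCP (fwd,up) 73.3 62.3
```

```bash
python3 -m inch '[[[0.584,0,0,0.01,0],[0.584,0,0,0,0],[0.584,0,0,0,0]]]' 20|egrep "pos|force"; python3 t.py;  python3 -m inch '[[[0.584,0,0,0.01,0],[0.584,0,0,0,0],[0.584,0,0,0,0]]]' 20|egrep "pos|force"; python3 t.py
```

```text
tool_pos: [529.7, -152.7, 87.9]
contact_force: [1.2, -0.3, 0.6]
grip_force: 6.2
26.32 [ 529.7 -152.6   87.9] [ 1.800e+02 -3.000e-02 -2.155e+01] F [ 0.88  0.7  -0.16] M [-0.005 -0.198 -0.028] op 0.583 grip 6.2
[(80, 201, 191), (81, 191, 180), (82, 180, 168), (83, 168, 155), (84, 155, 132), (85, 132, 108), (91, 103, 93), (108, 78, 66), (109, 66, 90), (270, 83, 69), (291, 70, 82), (296, 87, 125), (297, 125, 166), (300, 165, 176), (340, 176, 164)]
tool_pos: [529.9, -152.7, 86.4]
contact_force: [1.8, -1.1, 0.0]
grip_force: 6.2
26.62 [ 529.9 -152.7   86.5] [ 1.800e+02 -6.000e-02 -2.155e+01] F [ 2.66 -0.95  0.15] M [-0.174 -0.434  0.03 ] op 0.586 grip 6.2
[(80, 203, 194), (81, 194, 183), (82, 183, 172), (83, 172, 160), (84, 160, 140), (85, 140, 114), (91, 105, 95), (99, 91, 77), (100, 77, 87), (111, 76, 90), (269, 80, 69), (290, 69, 79), (295, 88, 102), (296, 102, 164)]
```

The bin is slightly past level and being pulled toward the board, so it needs to move forward and slightly up.

```bash
python3 -m inch '[[[0.584,0.007,0,-0.007,0],[0.584,0,0,0,0],[0.584,0,0,0,0]]]' 20|egrep "pos|force"; python3 t.py;  python3 -m inch '[[[0.584,0.007,0,0,0],[0.584,0,0,0,0],[0.584,0,0,0,0]]]' 20|egrep "pos|force"; python3 t.py
```

```text
tool_pos: [530.1, -152.8, 86.7]
contact_force: [-0.0, 0.6, -1.1]
grip_force: 6.0
26.92 [ 530.1 -152.8   86.7] [ 1.7999e+02  9.0000e-02 -2.1550e+01] F [ 0.44 -0.72 -1.54] M [-0.021  0.019 -0.016] op 0.586 grip 6.0
[(83, 206, 194), (84, 194, 181), (85, 181, 168), (86, 168, 151), (87, 151, 127), (88, 127, 106), (93, 101, 91), (99, 90, 76), (111, 79, 90), (269, 79, 69), (290, 68, 77), (295, 87, 102), (296, 102, 163), (301, 163, 173), (341, 175, 165)]
tool_pos: [530.5, -153.1, 86.8]
contact_force: [-4.8, 1.3, 0.9]
grip_force: 6.5
27.22 [ 530.6 -153.1   86.9] [ 1.7998e+02  1.7000e-01 -2.1550e+01] F [-5.17  1.22  0.55] M [0.17  0.836 0.004] op 0.585 grip 6.5
[(86, 211, 222), (88, 215, 188), (89, 188, 170), (90, 170, 153), (91, 153, 129), (92, 129, 106), (99, 88, 77), (111, 75, 88), (269, 82, 69), (291, 74, 85), (296, 79, 161)]
```

```bash
python3 -m inch '[[[0.584,-0.004,0,0,0],[0.584,0,0,0,0],[0.5855,0,0,0,0],[0.5855,0,0,0,0],[0.587,0,0,0,0],[0.59,0,0,0,0],[0.6,0,0,0,0],[0.62,0,0,0,0],[0.62,0,0,0,0]]]' 20|egrep "pos|force"; python3 look.py rel 290 130 120 130
```

```text
tool_pos: [531.1, -153.2, 87.4]
contact_force: [-0.7, 0.3, 1.0]
grip_force: 0.0
27.97 [ 531.1 -153.2   87.4] [-1.800e+02 -2.000e-02 -2.156e+01] F [-0.7   0.34  0.97] M [-0.008  0.014 -0.034] op 0.617 grip 0.0
[(88, 207, 194), (89, 194, 183), (90, 183, 171), (91, 171, 159), (92, 159, 140), (93, 140, 113), (94, 113, 104), (97, 102, 90), (115, 68, 82), (116, 82, 88), (267, 86, 74), (268, 74, 67), (289, 67, 78), (290, 78, 85), (293, 86, 84), (294, 84, 115), (295, 115, 161), (296, 161, 164)]
```

View pics/rel.png

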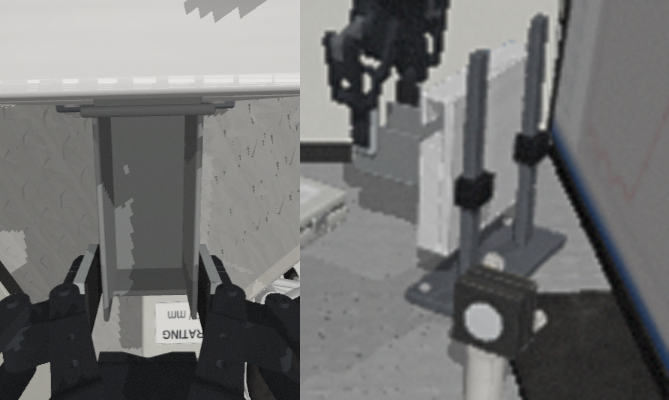

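The bin hangs level with its back wall against the board and the pads are clear. I'll open fully and retreat straight up.

```bash
python3 -m inch '[[[0.75,0,0,0,0],[0.75,0,0,0,0],[0.75,0,0,-0.03,0],[0.75,0,0,-0.06,0],[0.75,0,0,-0.12,0],[0.75,0,0,-0.2,0],[0.75,-0.1,0,-0.2,0],[0.75,-0.2,0,-0.1,0],[0.75,-0.2,0,0,0],[0.75,0,0,0,0],[0.75,0,0,0,0]]]' 20; python3 - <<'E'
from h import *
import pickle
st();s=viewer.camera("side");a=pickle.load(open("rels.pkl","rb"))["color"];z=pickle.load(open("side0.pkl","rb"))["color"]
b=s["color"];save("fin",s)
# bin region change since release, below board/fingers
m=lambda p,q,r:int((np.abs(p[r].astype(int)-q[r].astype(int)).max(2)>40).sum())
print("bin lower area changed px",m(a,b,np.s_[178:200,308:330]),"others",m(z,b,np.s_[205:300,330:420]))
c=viewer.camera("top");t=pickle.load(open("top0.pkl","rb"))["color"]
print("case",m(t,c["color"],np.s_[225:265,235:290]))
# bin corners visible in wrist-level: expected lip/side projections for hung bin
X=np.array([np.cos(np.radians(-21.6)),np.sin(np.radians(-21.6))]);o=np.array([598,-180])
w=viewer.camera("wrist");w["state"]=manip.get_state()
g=w["color"][:,300:340].mean((1,2));e=np.diff(g);print([(int(i),int(g[i]),int(g[i+1])) for i in range(3,396) if abs(e[i])>9])
for k in (100,200):
    pass
E
```

```text
time: 28.98
tool_pos: [460.8, -125.3, 195.2]
eef_rot: [180.0, -0.1, -21.5]
contact_force: [0.2, 0.2, 0.0]
opening: 0.751
grip_force: 0.0
28.98 [ 460.8 -125.3  195.2] [ 1.800e+02 -1.400e-01 -2.154e+01] F [0.21 0.17 0.01] M [ 0.061 -0.016 -0.057] op 0.751 grip 0.0
bin lower area changed px 12 others 0
case 269
[(112, 83, 72), (114, 76, 110), (117, 106, 89), (118, 89, 125), (119, 125, 144), (144, 143, 130), (148, 132, 152), (187, 161, 149), (194, 149, 161), (209, 151, 136), (210, 136, 114), (211, 114, 104), (216, 105, 125), (217, 125, 143), (354, 66, 55), (355, 55, 42), (356, 42, 30)]
```

```bash
python3 -c "
from station import order
print(order.hand_in())"
```

```text
the job is handed in; nothing more can be done
None
```

The bin hangs on the slat rail near the middle, about level with its back against the board; the gripper is open and clear, and I handed the job in at about 29 s of the 72 s allowed. While tilting it I dropped the bin about 12 mm back onto the table once, and it landed flat in its original spot. The mirror mount and vial show no change in the side camera, but I couldn't confirm the optics case because the arm hid it in the final top view.

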